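Grade three chair-lock spring plungers on the weighted tester

ROBOT

A 6-joint arm with a two-finger parallel gripper is mounted at the origin on a cart in front of the work surface, level with it; the furniture and walls round the work are solid. World frame = base frame: x ahead of the robot, y to its left, z up, the work surface at z = 0. Lengths are in mm, angles in degrees, forces in N, time in s.
With the tool pointing down it reaches from about 350 to 850 mm from the base axis. Payload 8.1 kg.
Tool frame: the origin (TCP) lies where the fingers leave the gripper's body, on its centre line; the fingertips stand 73 mm ahead of it and the grasp point (between the pads) lies 54 mm ahead of it; z points along the fingers, y is the direction in which the jaws open and shut (so a half turn about z gives the same grasp; the last joint's range is limited). The gripper opens to 85 mm and grips with 20 to 120 N. Pads are 22 mm wide; open, the fingers measure 114 mm over their backs; the gripper's body (76 mm by 85 mm) begins 54 mm behind the grasp point. The pads swing forward as they close: fully open they stand 13 mm farther back than shut.
Start: joints at [72.055, 7.471, 85.268, -0, 87.261, -4.893], TCP at [135.479, 584.51, 303.892] pointing down, gripper open.
Joint ranges: [-169.43, 169.43], [-51.17, 129.36], [1.28, 143.12], [-76.62, 256.62], [0, 156.53], [-152.29, 152.29]. Speed limits (degrees/s): [136.94, 136.94, 159.86, 180, 180, 180].

INTERFACE

Orientations are given as a 3x3 rotation matrix whose columns are the frame's x, y, z axes.
In Python, from station import ctrl gives the robot as it stands.
- The arm moves only by the shell command python3 -m pendant 'ROWS' [FORCE]. ROWS is JSON, a list of rows, each an object of numbers: "wx", "wy", "wz": the turn, a rotation vector about the tool's x, y, z in rad; "tx", "ty", "tz": the shift along the tool's x, y, z in mm; "fingers": the finger opening in mm, from 0 to 85.4. A call has 1 to 10 rows; each row shifts and turns the pose as measured when the row begins, along the tool's axes as they then stand; what a row does not reach is not made up. A row lasts 1/12 s, in which the tool goes at most 41.7 mm and 7.16 degrees, less where a joint would pass 70% of its speed; a pose out of reach is approached as far as the arm can. A call is refused whole if a number of a shift passes 41.7 or a number of a turn 0.125, either way. A call with a gripper value outside its range is refused whole. The fingers move at their own pace and stop on an object; FORCE is the grip in N (left out, the last holds). Time passes only in rows, so rows that do not move let the fingers close. It gives the time, the measured TCP pose, the force and the opening at its end, in the units of the state.
- ctrl.get_obs(): the state, without advancing time (a new reading comes with each control period).
- ctrl.camera(name): name is "scene" or "top"; returns the picture (480x640x3 uint8, blue, green, red); there is no depth.
- ctrl.camera_params(name): a dict with "intrinsics" (3x3 intrinsics, pixels), "R" (3x3) and "t" (3): a world point X has camera coordinates R X + t. Camera axes: x right, y down, z forward; pixel columns grow to the right and rows downward; lengths in mm; the calibration is good to about 2 mm. A picture is of the moment at which its call begins. camera_params takes no time and is no camera call.
- ctrl.finish_job(): hands the job in, once; it reports no verdict.
The state is a dict: "time": time; "q": joint angles; "joint_vel": joint speeds; "effort": joint torques, N m; "eef_pos": TCP position; "ee_rot": TCP orientation; "contact_force": force on the tool from outside, world axes, zero at the start; "moment": the same for the moment, N m; "finger_gap": finger opening in mm.
Only numpy, scipy, OpenCV 4.12 (cv2) and the standard library are available. Lean on these libraries where they do the work, as an engineer would, in place of code of your own. Each camera call takes 0.05 s, during which the arm holds its last target. There are 200 camera calls.

TASK

Three look-alike spring plungers for the styling chair's height lock stand in the pockets of the spring tester. Swing the tester's hinged head down so its three equal weights rest on the plungers, see how far each pin is pushed in, then swing the head back over its balance point so it stays open by itself. Put the weakest plunger (pin pushed in farthest) into the black tint bowl as scrap, stand the stiffest one (pushed in least) upright in the square metal tray, leave the middle one standing in its pocket, and do not disturb the timer, brush, clip or jar.

Things in the scene. Friction and masses are not known exactly. Their poses are not given: they have to be found in the camera images.
- tester: spring tester, fixed to the worktop: grey-painted base 150 mm (x) by 150 mm (y -112 to +38 mm). Origin on the worktop under the middle pocket. Three 28 mm pockets in a row along its x axis, at x = -40, 0, +40 mm, y = 0; block top 20 mm, pocket floor 8 mm above the worktop. Hinge ears at y = -75 mm, x = +-69 mm, 93 mm high
- tester_head (a joint): angle of the hinged head about the tester's x axis through point hinge: 0 = shut, level over the plungers; grows as it swings up, over and away to the tester's -y side; 2.2 = open on its stop, as it starts. Balance point near 1.2 rad: beyond it the head falls open and stays, below it it falls shut. Head with weights 0.6 kg; about 3 N lifts it at the handle.
- hinge (a point): middle of the hinge axis, 78 mm above the worktop, 75 mm from the pocket row on the tester's -y side; axes parallel to the tester's
- handle (a point): middle of the bar handle on the head's free edge: round steel bar 10 mm thick, 92 mm long, parallel to the hinge axis, 140.6 mm from the hinge axis (140 mm along the plate, 13 mm above it when shut), with 32 mm of free gap between bar and plate. It can turn within a light pinch.
- weight_0_top (a point): top of the weight over the pocket at tester x = -40 mm
- weight_1_top (a point): top of the weight over the middle pocket. Three alike, 120 g, dark steel, 30 mm in diameter, each on a 12 mm pin that slides 18 mm in the head's plate (plate 120 mm wide, free edge 103 mm from the hinge); with the head shut, a weight stands higher over the plate the stiffer its plunger
- weight_2_top (a point): top of the weight over the pocket at tester x = +40 mm
- plunger_a_mid (a point): centre of a plunger's steel barrel: upright cylinder 24 mm in diameter, 52 mm high (point 26 mm above its foot), 90 g, z axis along it; three alike, in any pocket. A 10 mm brass spring pin stands 18 mm out of its top, travel 16 mm. Under the tester's weight the three pins go in by roughly 3, 8 and 14 mm
- plunger_b_mid (a point): the same for the second plunger
- plunger_c_mid (a point): the same for the third plunger
- plunger_a_tip (a point): top end of that plunger's brass pin: 44 mm from the barrel's centre when free, less as it is pushed in
- plunger_b_tip (a point): the same for the second plunger
- plunger_c_tip (a point): the same for the third plunger
- bowl_center (a point): black tint bowl, loose, 0.25 kg: this point lies on the worktop under the centre of its round opening. 132 mm in diameter at the rim, 54 mm high, flat inner floor 88 mm in diameter 7 mm up; a tab handle sticks out 92 mm from the centre along its -y axis.
- tray: square dark steel tray fixed to the worktop, 100 x 100 mm outside, 22 mm high, walls 4 mm, inner floor 5 mm above the worktop; origin under its centre, sides along its axes. Bowl and tray may stand in each other's places.
- timer: round twist timer, 62 mm in diameter, 37 mm high, bystander; origin under its centre
- brush: tint brush lying flat, 43 x 187 x 10 mm, bystander; origin under its middle, long axis along its y
- clip: black hair clip, 18 x 104 x 15 mm, bystander; origin under its middle, long axis along its y
- jar: low round white jar, 84 mm in diameter, 27 mm high, bystander; origin under its centre

How it is judged (in metres and radians):
On the way, in this order (a step that is already met when the one before it is completed fails the run):
1. the head is swung fully down and its weights rest on all three plungers in their pockets (value of joint tester_head below 0.06 rad and z of plunger_a_tip in the frame of plunger_a_mid below 0.0395 m and z of plunger_b_tip in the frame of plunger_b_mid below 0.034 m and z of plunger_c_tip in the frame of plunger_c_mid below 0.043 m), for 0.3 s.
2. the head is swung back past its balance point and stays open by itself, nothing holding it (value of joint tester_head above 1.95 rad and contact force between the fingers and tester below 0.2 N), for 0.2 s.
At the end, for the whole second after the job is handed in: Head open by itself (over 1.95 rad); weakest plunger at rest in the level bowl (centre within 55 mm of its axis, under 65 mm high); stiffest upright (0.15 rad), at rest on the tray's floor inside its walls; middle one upright in its own pocket (within 12 mm of its start) (value of joint tester_head above 1.95 rad and horizontal distance between plunger_b_mid and bowl_center below 0.055 m and height (world z) of plunger_b_mid below 0.065 m and linear speed of each of plunger_b, plunger_c below 0.03 m/s and angle between each of bowl_center, plunger_c_mid, plunger_a_mid's own z axis and vertical below 0.15 rad and x of plunger_c_mid in the frame of tray between -0.046 and 0.046 m and y of plunger_c_mid in the frame of tray between -0.046 and 0.046 m and height (world z) of plunger_c_mid below 0.036 m and distance of plunger_a_mid from where it was at the start of the episode below 0.012 m); the robot touches nothing.
It fails at once if the timer, brush, clip or jar is disturbed (moved over 25 mm) (distance of any of timer, brush, clip, jar from where it was at the start of the episode above 0.025 m).
It also fails if it takes over 72 s, if anything falls off the work surface, if the arm or the gripper's body presses on something with over 40 N, if the wrist force passes 120 N, or if a joint passes its speed limit or range.

## Working session

There is one attempt and no reset: what is moved stays moved. The work goes in short steps, Python scripts to look and compute and a shell command to move; the robot and the scene stay as the last step left them, time stands still between calls to the robot, and variables do not carry over. Pictures are saved under pics/ and viewed, about 8 in all and at most 12, crops included, and the job is handed in when it is done.

```bash
ls; mkdir -p pics; python3 - <<'E'
from station import ctrl
import cv2,numpy as np
for n in("scene","top"):
    cv2.imwrite(f"pics/{n}0.png",ctrl.camera(n)); p=ctrl.camera_params(n); print(n,{k:np.round(v,4).tolist() for k,v in p.items()})
o=ctrl.get_obs();print(o)
E
```

```text
pics
scene {'intrinsics': [[587.2048, 0.0, 312.2685], [0.0, 587.2048, 237.1246], [0.0, 0.0, 1.0]], 'R': [[-0.578, -0.8159, 0.0122], [-0.3362, 0.2244, -0.9147], [0.7435, -0.5328, -0.404]], 't': [476.4998, 226.6342, 853.1872]}
top {'intrinsics': [[543.2061, 0.0, 320.488], [0.0, 543.2061, 236.2872], [0.0, 0.0, 1.0]], 'R': [[0.0257, -0.9995, -0.0197], [-0.9863, -0.0221, -0.1637], [0.1632, 0.0236, -0.9863]], 't': [205.0463, 587.6782, 1274.082]}
{'time': 0.1, 'q': array([ 7.20557182e+01,  7.51409857e+00,  8.53246089e+01, -4.18576203e-04,
        8.72595976e+01, -4.89590332e+00]), 'joint_vel': array([ 0.00408073, -0.19158691, -0.17450089, -0.04582328,  0.14241464,
        0.00567645]), 'effort': array([ 1.70041203e-03, -5.70953608e+01, -5.01943731e+01, -2.01171160e-04,
        8.13323655e-03,  1.39509720e-05]), 'eef_pos': array([135.35785367, 584.14845   , 302.89957904]), 'ee_rot': array([[-9.74179821e-01,  2.25772905e-01, -5.21665407e-04],
       [ 2.25773465e-01,  9.74178460e-01, -1.63453458e-03],
       [ 1.39161582e-04, -1.71010881e-03, -9.99998528e-01]]), 'contact_force': array([0.25783051, 0.91265844, 0.07546096]), 'moment': array([-0.01568186,  0.01310866,  0.01065404]), 'finger_gap': 85.71991758632444}
```

View pics/top0.png

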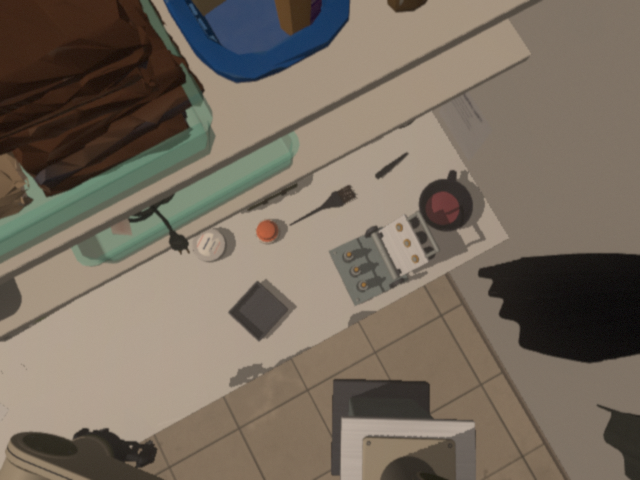

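View pics/scene0.png

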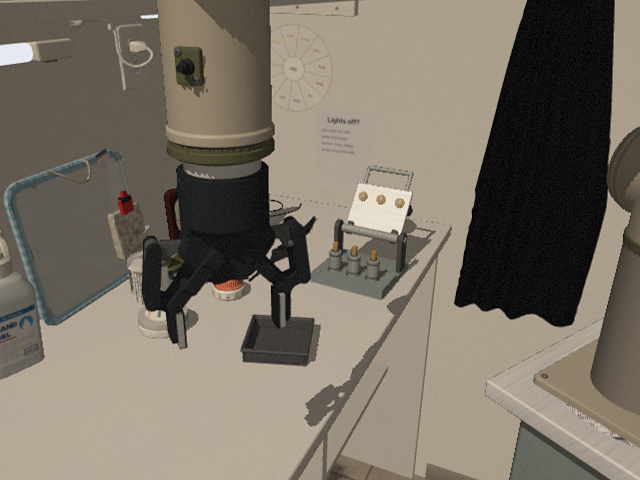

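The top view shows the tester at about (365,268), with its head open to the right, the bowl at (446,205) and the tray at (260,310). The timer (267,231), jar (210,245), brush (325,205) and clip (392,165) are all beyond the tray and tester row. I'll zoom in for accurate pixels.

```bash
python3 - <<'E'
import cv2
a=cv2.imread("pics/top0.png")[165:345,225:485]
b=cv2.resize(a,None,fx=3.07,fy=3.07,interpolation=cv2.INTER_CUBIC);b=cv2.convertScaleAbs(b,alpha=1.6,beta=10);print(b.shape);cv2.imwrite("pics/crop1.png",b[:600,:800])
E
```

```text
(553, 798, 3)
```

View pics/crop1.png

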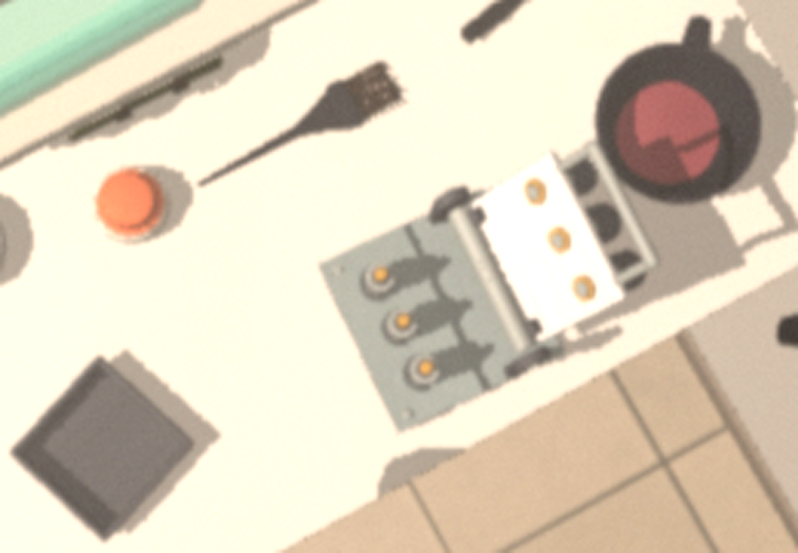

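Positions in the 3.07x crop:
- **Pin tips:** (380,275), (403,321), (426,368).
- **Base front corners:** (320,264), (402,432).
- **Tray corners:** (100,357), (193,442), (105,540), (12,452).
- **Bowl rim centre:** about (678,122).

```bash
cat > h.py <<'E'
import numpy as np, cv2
from scipy.optimize import least_squares
from station import ctrl
np.set_printoptions(precision=2,suppress=True)
def ray(n,uv,z):
    p=ctrl.camera_params(n);K,R,t=p["intrinsics"],p["R"],p["t"]
    d=R.T@np.linalg.inv(K)@[*uv,1];c=-R.T@t;return c+d*(z-c[2])/d[2]
def proj(n,X):
    p=ctrl.camera_params(n);x=p["intrinsics"]@(p["R"]@np.asarray(X,float)+p["t"]);return x[:2]/x[2]
def C(u,v): return (u/3.07+225,v/3.07+165)
E
python3 - <<'E'
from h import *
L=[((40,0),(380,275),78),((0,0),(403,321),78),((-40,0),(426,368),78),((75,38),(320,264),20),((-75,38),(402,432),20)]
W=[ray("top",C(*c),z)[:2] for _,c,z in L]
def f(p):
    c,s=np.cos(p[2]),np.sin(p[2]);return np.ravel([np.array([c*x-s*y,s*x+c*y])+p[:2]-w for ((x,y),_,_),w in zip(L,W)])
r=least_squares(f,[400,0,.4]);print("tester",r.x,np.degrees(r.x[2]),r.fun.reshape(-1,2))
T=[ray("top",C(*c),22)[:2] for c in[(100,357),(193,442),(105,540),(12,452)]];T=np.array(T)
print("tray",T,T.mean(0),[np.degrees(np.arctan2(*(T[(i+1)%4]-T[i])[::-1])) for i in range(4)],[np.linalg.norm(T[(i+1)%4]-T[i]) for i in range(4)])
for n,c,z in[("bowl",(678,122),54),("tab",(700,25),50),("timer",(130,203),37),("brushtip",(202,183),5),("brushend",(385,85),5),("clip",(468,35),10)]:print(n,ray("top",C(*c),z))
print("jar",ray("top",(210,245),27))
c,s=np.cos(r.x[2]),np.sin(r.x[2])
# check in scene cam: tips at 3 pockets
for x in(40,0,-40):
    P=[c*x+r.x[0],s*x+r.x[1],78];print(x,P,proj("scene",P),proj("scene",P[:2]+[26+8]))
for a in(2.2,):
    y=-75+140*np.cos(a)-13*np.sin(a);z=78+140*np.sin(a)+13*np.cos(a)
    H=[-s*y+r.x[0],c*y+r.x[1],z];print("handle",H,proj("top",H),proj("scene",H))
E
```

```text
tester [500.84 130.92   0.47] 27.112528650938295 [[ 0.87 -1.11]
 [ 0.5  -1.07]
 [ 0.55 -1.19]
 [-0.81  1.73]
 [-1.1   1.64]]
tray [[471.47 371.9 ]
 [405.75 294.8 ]
 [327.46 361.5 ]
 [394.25 438.7 ]] [399.74 366.73] [np.float64(-130.4430151912224), np.float64(139.56757275947328), np.float64(49.13565141421723), np.float64(-40.86108216531269)] [np.float64(101.31268092912704), np.float64(102.85679575459379), np.float64(102.07949385732053), np.float64(102.1088615635389)]
bowl [666.99 -85.31  54.  ]
tab [ 748.37 -104.76   50.  ]
timer [594.79 351.17  37.  ]
brushtip [618.4  296.26   5.  ]
brushend [704.67 146.7    5.  ]
clip [747.6   78.56  10.  ]
jar [558.34 493.75  27.  ]
40 [np.float64(536.4417218595768), np.float64(149.1544705459411), 78] [335.77 241.46] [335.14 261.79]
0 [np.float64(500.83719501753745), np.float64(130.92488831390668), 78] [354.64 245.64] [353.7 266.2]
-40 [np.float64(465.2326681754982), np.float64(112.69530608187225), 78] [374.08 249.95] [372.82 270.75]
handle [np.float64(577.356144285142), np.float64(-18.525655776758327), np.float64(183.5389820104231)] [427.95 231.08] [389.45 169.89]
```

The tester fit has residuals under 2 mm, and the predicted handle position matches the image. The rotation comes first: jaws along tester y, which is -40° about tool z.

```bash
cat >> h.py <<'E'
from scipy.spatial.transform import Rotation as Ro
O=np.array([500.84,130.92,0]);th=np.radians(27.11)
X=np.array([np.cos(th),np.sin(th),0]);Y=np.array([-np.sin(th),np.cos(th),0]);Z=np.array([0,0,1.])
RT=np.c_[-X,Y,-Z]
def bar(a): return O+Y*(-75+140*np.cos(a)-13*np.sin(a))+Z*(78+140*np.sin(a)+13*np.cos(a))
def to(tcp):
    o=ctrl.get_obs();R=o["ee_rot"]
    d=R.T@(np.asarray(tcp)-o["eef_pos"]);print("shift",d,"rows",np.linalg.norm(d)/41.7,"turn",Ro.from_matrix(R.T@RT).as_rotvec(),"t",o["time"],"pos",o["eef_pos"],"q",o["q"],"F",o["contact_force"],"gap",o["finger_gap"])
E
python3 -m pendant '[{"wz":-0.117,"fingers":60},{"wz":-0.117,"fingers":60},{"wz":-0.117,"fingers":60},{"wz":-0.117,"fingers":60},{"wz":-0.117,"fingers":60},{"wz":-0.115,"fingers":60},{"fingers":60},{"fingers":60}]' 20
python3 -c "
from h import *
to(bar(2.2)+Z*115)"
```

```text
shift [-566.65 -487.32    5.12] rows 17.92322020787356 turn [-0.  -0.  -0.7] t 0.1 pos [135.36 584.15 302.9 ] q [72.06  7.51 85.32 -0.   87.26 -4.9 ] F [0.26 0.91 0.08] gap 85.71991758632444validation failed for argument at $[0]...
```

```bash
python3 -m pendant '[{"wx":0,"wy":0,"wz":-0.117,"tx":0,"ty":0,"tz":0,"fingers":60}]' 20; python3 -m pendant --help
```

```text
time: 0.18
eef_pos: [135.3, 583.9, 302.4]
ee_rot: [[-0.994, 0.113, -0.001], [0.113, 0.994, -0.003], [0.001, -0.003, -1.0]]
contact_force: [-0.4, -0.2, 0.1]
finger_gap: 75.5invalid input: not JSON, or not a number
```

```bash
python3 -m pendant '[{"wx":0,"wy":0,"wz":-0.117,"tx":0,"ty":0,"tz":0,"fingers":60},{"wx":0,"wy":0,"wz":-0.117,"tx":0,"ty":0,"tz":0,"fingers":60},{"wx":0,"wy":0,"wz":-0.117,"tx":0,"ty":0,"tz":0,"fingers":60},{"wx":0,"wy":0,"wz":-0.117,"tx":0,"ty":0,"tz":0,"fingers":60},{"wx":0,"wy":0,"wz":-0.117,"tx":0,"ty":0,"tz":0,"fingers":60}]'
python3 -c "
from h import *
to(bar(2.2)+Z*115)"
```

```text
time: 0.6
eef_pos: [134.9, 582.6, 299.0]
ee_rot: [[-0.877, -0.48, -0.003], [-0.48, 0.877, -0.008], [0.006, -0.006, -1.0]]
contact_force: [0.2, 0.2, -0.9]
finger_gap: 59.7
shift [ -99.63 -739.75    4.19] rows 17.900241227353188 turn [-0.01 -0.01  0.03] t 0.6 pos [134.88 582.62 298.99] q [ 72.05   7.68  85.56   0.    87.26 -46.63] F [ 0.2   0.18 -0.89] gap 59.72976821959117
```

```bash
python3 -m pendant '[{"wx":0,"wy":0,"wz":0.02,"tx":-5,"ty":-37,"tz":-1,"fingers":60},{"wx":0,"wy":0,"wz":0,"tx":-5,"ty":-37,"tz":-1,"fingers":60},{"wx":0,"wy":0,"wz":0,"tx":-5,"ty":-37,"tz":-1,"fingers":60},{"wx":0,"wy":0,"wz":0,"tx":-5,"ty":-37,"tz":-1,"fingers":60},{"wx":0,"wy":0,"wz":0,"tx":-5,"ty":-37,"tz":-1,"fingers":60},{"wx":0,"wy":0,"wz":0,"tx":-5,"ty":-37,"tz":-1,"fingers":60},{"wx":0,"wy":0,"wz":0,"tx":-5,"ty":-37,"tz":-1,"fingers":60},{"wx":0,"wy":0,"wz":0,"tx":-5,"ty":-37,"tz":-1,"fingers":60},{"wx":0,"wy":0,"wz":0,"tx":-5,"ty":-37,"tz":-1,"fingers":60},{"wx":0,"wy":0,"wz":0,"tx":-5,"ty":-37,"tz":-1,"fingers":60}]'
python3 -c "
from h import *
to(bar(2.2)+Z*115)"
```

```text
time: 1.43
eef_pos: [355.2, 270.6, 303.9]
ee_rot: [[-0.877, -0.481, -0.01], [-0.481, 0.877, -0.016], [0.016, -0.009, -1.0]]
contact_force: [-0.2, 0.2, 0.2]
finger_gap: 60.4
shift [ -55.75 -360.33    7.81] rows 8.745867080041236 turn [-0.01 -0.02  0.03] t 1.4333 pos [355.16 270.62 303.89] q [ 31.05 -16.18 107.73  -0.5   89.4  -87.71] F [-0.16  0.17  0.19] gap 60.37246494465866
```

```bash
python3 -m pendant '[{"wx":0,"wy":0,"wz":0.02,"tx":-5.5,"ty":-36,"tz":0,"fingers":60},{"wx":-0.01,"wy":-0.02,"wz":0.01,"tx":-5.5,"ty":-36,"tz":0,"fingers":60},{"wx":0,"wy":0,"wz":0,"tx":-5.5,"ty":-36,"tz":0,"fingers":60},{"wx":0,"wy":0,"wz":0,"tx":-5.5,"ty":-36,"tz":0,"fingers":60},{"wx":0,"wy":0,"wz":0,"tx":-5.5,"ty":-36,"tz":0,"fingers":60},{"wx":0,"wy":0,"wz":0,"tx":-5.5,"ty":-36,"tz":0,"fingers":60},{"wx":0,"wy":0,"wz":0,"tx":-5.5,"ty":-36,"tz":0,"fingers":60},{"wx":0,"wy":0,"wz":0,"tx":-5.5,"ty":-36,"tz":0,"fingers":60},{"wx":0,"wy":0,"wz":0,"tx":-5.5,"ty":-36,"tz":0,"fingers":60}]'
python3 -c "
from h import *
to(bar(2.2)+Z*52)"
```

```text
time: 2.18
eef_pos: [552.4, -11.4, 302.3]
ee_rot: [[-0.892, -0.452, 0.003], [-0.452, 0.892, 0.003], [-0.004, 0.002, -1.0]]
contact_force: [0.7, 0.2, 0.9]
finger_gap: 59.9
shift [-18.74 -17.75  66.76] rows 1.716408701852256 turn [ 0.  0. -0.] t 2.1833 pos [552.43 -11.41 302.26] q [  -6.61    0.06   93.18    0.21   86.64 -123.52] F [0.66 0.23 0.88] gap 59.92459814842806
```

```bash
python3 -m pendant '[{"wx":0,"wy":0,"wz":0,"tx":-9,"ty":-9,"tz":0,"fingers":60},{"wx":0,"wy":0,"wz":0,"tx":-9,"ty":-8.5,"tz":0,"fingers":60},{"wx":0,"wy":0,"wz":0,"tx":0,"ty":0,"tz":20,"fingers":60},{"wx":0,"wy":0,"wz":0,"tx":0,"ty":0,"tz":20,"fingers":60},{"wx":0,"wy":0,"wz":0,"tx":0,"ty":0,"tz":15,"fingers":60},{"wx":0,"wy":0,"wz":0,"tx":0,"ty":0,"tz":10,"fingers":60}]'
python3 - <<'E'
from h import *
to(bar(2.2)+Z*52)
im=ctrl.camera("scene")[80:330,260:480];im2=ctrl.camera("top")[150:330,330:520]
a=cv2.resize(im,(500,568));b=cv2.resize(im2,(300,284))
c=np.zeros((568,800,3),np.uint8);c[:,:500]=a;c[:284,500:]=b;cv2.imwrite("pics/g1.png",c)
E
```

```text
time: 2.68
eef_pos: [581.8, -29.4, 234.7]
ee_rot: [[-0.897, -0.443, 0.005], [-0.443, 0.897, 0.001], [-0.004, -0.001, -1.0]]
contact_force: [-0.0, 0.6, -0.4]
finger_gap: 60.0
shift [-0.86 11.7  -0.83] rows 0.28210666600315704 turn [-0.    0.   -0.01] t 2.6833 pos [581.76 -29.41 234.72] q [  -7.98    6.98   93.11    0.08   79.66 -124.26] F [-0.05  0.59 -0.4 ] gap 60.03729276572752
```

View pics/g1.png

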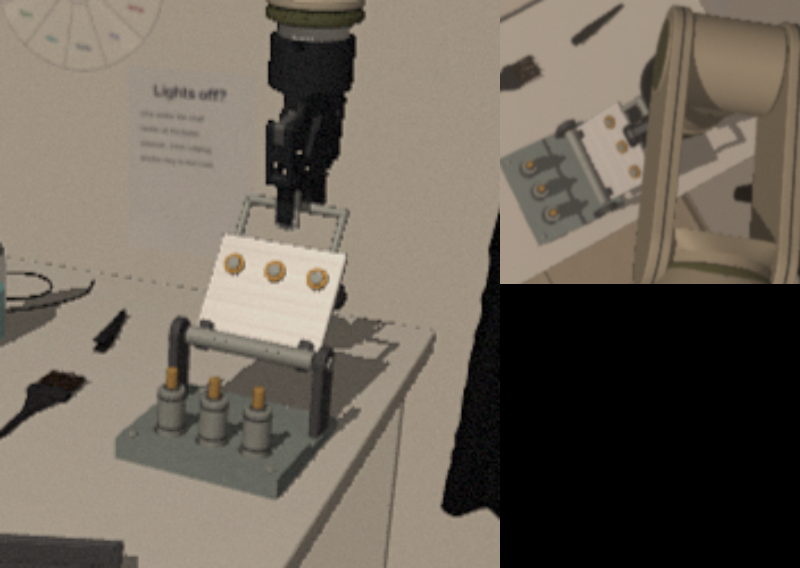

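The fingers straddle the bar, with the near finger in front of it at about (288,205) in the view. I'll centre on it and pinch lightly.

```bash
python3 -m pendant '[{"wx":0,"wy":0,"wz":0,"tx":0,"ty":6,"tz":-0.5,"fingers":60},{"wx":0,"wy":0,"wz":0,"tx":-0.5,"ty":5,"tz":0,"fingers":30},{"wx":0,"wy":0,"wz":0,"tx":0,"ty":0,"tz":0,"fingers":0},{"wx":0,"wy":0,"wz":0,"tx":0,"ty":0,"tz":0,"fingers":0},{"wx":0,"wy":0,"wz":0,"tx":0,"ty":0,"tz":0,"fingers":0},{"wx":0,"wy":0,"wz":0,"tx":0,"ty":0,"tz":0,"fingers":0},{"wx":0,"wy":0,"wz":0,"tx":0,"ty":0,"tz":0,"fingers":0}]' 20
python3 - <<'E'
from h import *
to(bar(2.2)+Z*52)
# planned arc, tool frame (ty=+Y, tz=-Z) steps
A=np.linspace(2.2,0,19)
for a,b in zip(A,A[1:]):
    d=bar(b)-bar(a);print("%.2f ty %.1f tz %.1f"%(b,d@Y,-d[2]))
E
```

```text
time: 3.37
eef_pos: [576.7, -16.3, 238.8]
ee_rot: [[-0.896, -0.445, 0.006], [-0.445, 0.896, 0.001], [-0.006, -0.001, -1.0]]
contact_force: [1.7, -1.1, -2.3]
finger_gap: 9.3
shift [ 0.4  -2.3   3.22] rows 0.09535990237744928 turn [-0.    0.01 -0.01] t 3.3667 pos [576.67 -16.3  238.76] q [  -6.77    5.89   93.84    0.13   79.94 -123.22] F [ 1.66 -1.11 -2.3 ] gap 9.266489028212531
2.08 ty 13.6 tz -10.5
1.96 ty 14.7 tz -8.8
1.83 ty 15.7 tz -6.9
1.71 ty 16.4 tz -5.0
1.59 ty 16.9 tz -2.9
1.47 ty 17.2 tz -0.9
1.34 ty 17.1 tz 1.2
1.22 ty 16.8 tz 3.3
1.10 ty 16.3 tz 5.4
0.98 ty 15.5 tz 7.3
0.86 ty 14.5 tz 9.1
0.73 ty 13.3 tz 10.8
0.61 ty 11.9 tz 12.4
0.49 ty 10.3 tz 13.7
0.37 ty 8.5 tz 14.9
0.24 ty 6.7 tz 15.8
0.12 ty 4.7 tz 16.5
0.00 ty 2.6 tz 17.0
```

```bash
python3 -m pendant '[{"wx":0,"wy":0,"wz":0,"tx":0,"ty":13.6,"tz":-10.5,"fingers":0},{"wx":0,"wy":0,"wz":0,"tx":0,"ty":14.7,"tz":-8.8,"fingers":0},{"wx":0,"wy":0,"wz":0,"tx":0,"ty":15.7,"tz":-7,"fingers":0},{"wx":0,"wy":0,"wz":0,"tx":0,"ty":16.4,"tz":-5,"fingers":0},{"wx":0,"wy":0,"wz":0,"tx":0,"ty":17,"tz":-3,"fingers":0},{"wx":0,"wy":0,"wz":0,"tx":0,"ty":17,"tz":-1,"fingers":0}]'
python3 - <<'E'
from h import *
to(bar(1.47)+Z*55); g=ctrl.get_obs()["eef_pos"]-Z*55-O; print("rel",g@X,g@Y,g[2],"ang",np.arctan2(g[2]-78,g@Y+75)-np.arctan2(13,140),"r",np.hypot(g[2]-78,g@Y+75))
E
```

```text
time: 3.87
eef_pos: [535.2, 65.7, 277.1]
ee_rot: [[-0.898, -0.439, 0.013], [-0.439, 0.898, -0.007], [-0.008, -0.012, -1.0]]
contact_force: [1.7, -2.0, -5.8]
finger_gap: 9.1
shift [ 0.91 -0.13  3.49] rows 0.08666806728432755 turn [-0.01  0.01 -0.02] t 3.8667 pos [535.21  65.73 277.1 ] q [   1.8    -1.69   97.55   -0.46   83.41 -114.19] F [ 1.68 -1.98 -5.81] gap 9.13583706653506
rel 0.8882260783222522 -73.68677349204943 222.09711312540173 ang 1.4690914668583173 r 144.10309703450517
```

```bash
python3 -m pendant '[{"wx":0,"wy":0,"wz":-0.01,"tx":0.4,"ty":17,"tz":1.5,"fingers":0},{"wx":-0.005,"wy":0.005,"wz":-0.01,"tx":0.4,"ty":16.8,"tz":4,"fingers":0},{"wx":0,"wy":0,"wz":0,"tx":0,"ty":16.3,"tz":5.5,"fingers":0},{"wx":0,"wy":0,"wz":0,"tx":0,"ty":15.5,"tz":7.3,"fingers":0},{"wx":0,"wy":0,"wz":0,"tx":0,"ty":14.5,"tz":9.1,"fingers":0},{"wx":0,"wy":0,"wz":0,"tx":0,"ty":13.3,"tz":10.8,"fingers":0}]'
python3 - <<'E'
from h import *
to(bar(.733)+Z*57); g=ctrl.get_obs()["eef_pos"]-Z*57-O; print("rel",g@X,g@Y,g[2],"ang",np.arctan2(g[2]-78,g@Y+75)-np.arctan2(13,140),"r",np.hypot(g[2]-78,g@Y+75))
E
```

```text
time: 4.37
eef_pos: [491.6, 151.5, 244.3]
ee_rot: [[-0.89, -0.456, 0.018], [-0.456, 0.89, -0.011], [-0.011, -0.018, -1.0]]
contact_force: [2.4, -4.2, -4.4]
finger_gap: 9.1
shift [ 1.21 -2.08  6.02] rows 0.1554118363893998 turn [-0.02  0.01  0.  ] t 4.3667 pos [491.59 151.49 244.33] q [  11.88   -4.45  103.69   -0.83   79.87 -105.12] F [ 2.41 -4.24 -4.43] gap 9.084435734225497
rel 1.1380690122952304 22.53174846594712 187.32921362118688 ang 0.7497757143956925 r 146.51047372065895
```

```bash
python3 -m pendant '[{"wx":-0.01,"wy":0.005,"wz":0,"tx":0.6,"ty":11.5,"tz":13,"fingers":0},{"wx":-0.01,"wy":0.005,"wz":0,"tx":0.6,"ty":9.5,"tz":14.5,"fingers":0},{"wx":0,"wy":0,"wz":0,"tx":0,"ty":8,"tz":15.5,"fingers":0},{"wx":0,"wy":0,"wz":0,"tx":0,"ty":6.2,"tz":16.5,"fingers":0},{"wx":0,"wy":0,"wz":0,"tx":0,"ty":4.3,"tz":17,"fingers":0},{"wx":0,"wy":0,"wz":0,"tx":0,"ty":2.4,"tz":16,"fingers":0}]'
python3 - <<'E'
from h import *
to(bar(0)+Z*57); g=ctrl.get_obs()["eef_pos"]-Z*57-O; print("rel",g@X,g@Y,g[2],"ang",np.arctan2(g[2]-78,g@Y+75)-np.arctan2(13,140),"r",np.hypot(g[2]-78,g@Y+75))
E
```

```text
time: 4.87
eef_pos: [472.2, 192.1, 150.9]
ee_rot: [[-0.889, -0.458, 0.008], [-0.458, 0.889, 0.003], [-0.009, -0.001, -1.0]]
contact_force: [3.0, -18.9, 46.2]
finger_gap: 8.8
shift [ 2.4  -2.52  2.85] rows 0.10801125463129566 turn [-0.    0.01  0.  ] t 4.8667 pos [472.18 192.11 150.87] q [  16.35    0.64  109.01    0.05   69.85 -100.91] F [  2.98 -18.88  46.22] gap 8.830878221731274
rel 2.374065658863331 67.53034744171407 93.8718973683076 ang 0.01830948316189851 r 143.41135613306855
```

```bash
python3 -m pendant '[{"wx":0,"wy":0,"wz":0,"tx":0,"ty":-1,"tz":-2,"fingers":9},{"wx":0,"wy":0,"wz":0,"tx":0,"ty":0,"tz":0,"fingers":24},{"wx":0,"wy":0,"wz":0,"tx":0,"ty":0,"tz":0,"fingers":24},{"wx":0,"wy":0,"wz":0,"tx":0,"ty":0,"tz":0,"fingers":24},{"wx":0,"wy":0,"wz":0,"tx":0,"ty":0,"tz":-10,"fingers":24},{"wx":0,"wy":0,"wz":0,"tx":0,"ty":0,"tz":-25,"fingers":24},{"wx":0,"wy":0,"wz":0,"tx":0,"ty":0,"tz":-35,"fingers":24},{"wx":0,"wy":0,"wz":0,"tx":0,"ty":0,"tz":-40,"fingers":24},{"wx":0,"wy":0,"wz":0,"tx":0,"ty":0,"tz":-25,"fingers":24},{"wx":0,"wy":0,"wz":0,"tx":0,"ty":0,"tz":0,"fingers":24}]'
python3 - <<'E'
from h import *
to(bar(0)+Z*56)
im=ctrl.camera("scene");cv2.imwrite("pics/shut.png",im)
c=cv2.resize(im[200:310,300:440],(760,597),interpolation=cv2.INTER_CUBIC);cv2.imwrite("pics/s2.png",cv2.convertScaleAbs(c,alpha=1.3))
E
```

```text
time: 5.7
eef_pos: [467.6, 191.1, 290.3]
ee_rot: [[-0.889, -0.457, -0.004], [-0.457, 0.889, 0.004], [0.002, 0.005, -1.0]]
contact_force: [1.1, 1.3, 1.0]
finger_gap: 23.9
shift [ -2.48  -4.48 143.29] rows 3.4385180756052502 turn [ 0.01 -0.    0.  ] t 5.7 pos [467.57 191.07 290.32] q [  16.25   -6.87  101.08    0.28   85.96 -100.97] F [1.15 1.3  0.98] gap 23.862598215426
```

View pics/s2.png

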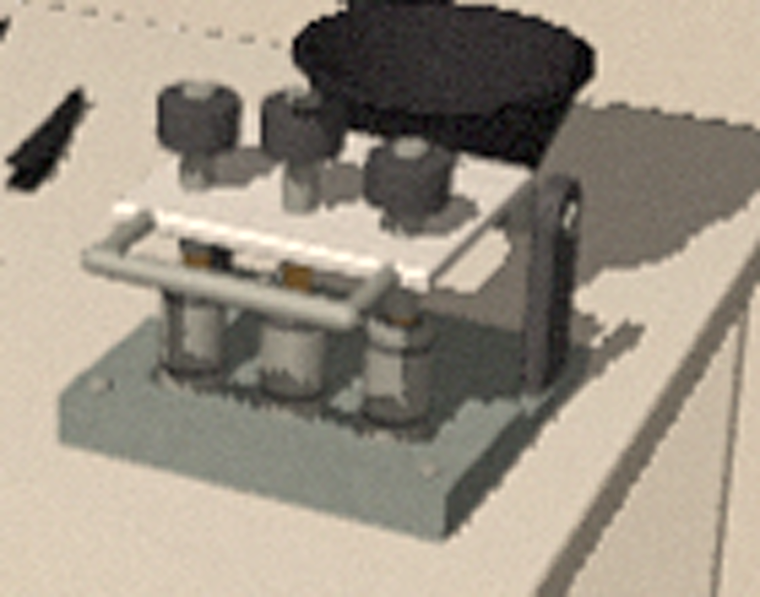

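Weight tops sit at about (198,88), (300,97) and (410,148) in the crop. Equal heights would step down 23 px per pocket, so the middle pocket's weight is about 5 mm higher than the +40 one, and the -40 one is about 5 mm lower. The visible pin lengths agree: the stiffest plunger is in the middle pocket, the weakest in x=-40, and the middle one in x=+40. Next I re-grip the bar and open the head.

```bash
python3 -m pendant '[{"wx":0,"wy":0,"wz":0,"tx":-1,"ty":-2,"tz":30,"fingers":26},{"wx":0,"wy":0,"wz":0,"tx":-1,"ty":-1,"tz":40,"fingers":26},{"wx":0,"wy":0,"wz":0,"tx":0,"ty":0,"tz":35,"fingers":26},{"wx":0,"wy":0,"wz":0,"tx":0,"ty":0,"tz":20,"fingers":26},{"wx":0,"wy":0,"wz":0,"tx":0,"ty":0,"tz":10,"fingers":26},{"wx":0,"wy":0,"wz":0,"tx":0,"ty":0,"tz":0,"fingers":26}]'
python3 - <<'E'
from h import *
to(bar(0)+Z*55)
E
```

```text
time: 6.25
eef_pos: [469.8, 189.9, 150.1]
ee_rot: [[-0.89, -0.457, -0.001], [-0.457, 0.89, 0.006], [-0.002, 0.005, -1.0]]
contact_force: [-0.3, -0.7, -0.2]
finger_gap: 25.6
shift [-0.71 -1.65  4.08] rows 0.10688198975112449 turn [0.01 0.   0.  ] t 6.25 pos [469.84 189.9  150.09] q [  16.02    0.57  109.17    0.35   70.22 -101.28] F [-0.27 -0.72 -0.23] gap 25.63185955502445
```

```bash
python3 -m pendant '[{"wx":0,"wy":0,"wz":0,"tx":0,"ty":-0.5,"tz":4,"fingers":26},{"wx":0,"wy":0,"wz":0,"tx":0,"ty":0,"tz":0,"fingers":0},{"wx":0,"wy":0,"wz":0,"tx":0,"ty":0,"tz":0,"fingers":0},{"wx":0,"wy":0,"wz":0,"tx":0,"ty":0,"tz":0,"fingers":0},{"wx":0,"wy":0,"wz":0,"tx":0,"ty":0,"tz":0,"fingers":0}]' 25
python3 -m pendant '[{"wx":0,"wy":0,"wz":0,"tx":0,"ty":-1,"tz":-10,"fingers":0},{"wx":0,"wy":0,"wz":0,"tx":0,"ty":-3,"tz":-16,"fingers":0},{"wx":0,"wy":0,"wz":0,"tx":0,"ty":-5,"tz":-16.5,"fingers":0},{"wx":0,"wy":0,"wz":0,"tx":0,"ty":-7,"tz":-16,"fingers":0},{"wx":0,"wy":0,"wz":0,"tx":0,"ty":-9,"tz":-15,"fingers":0},{"wx":0,"wy":0,"wz":0,"tx":0,"ty":-11,"tz":-14,"fingers":0}]'
python3 - <<'E'
from h import *
g=ctrl.get_obs()["eef_pos"]-Z*57-O; a=np.arctan2(g[2]-78,g@Y+75)-np.arctan2(13,140);print("rel",g@X,g@Y,g[2],"ang",a,"r",np.hypot(g[2]-78,g@Y+75));to(bar(a)+Z*57)
A=np.linspace(a,a+.12*10,11)
for a,b in zip(A,A[1:]):
    d=bar(b)-bar(a);print("%.2f ty %.1f tz %.1f"%(b,d@Y,-d[2]))
E
```

```text
time: 6.67
eef_pos: [469.5, 189.7, 147.9]
ee_rot: [[-0.89, -0.457, -0.003], [-0.457, 0.89, 0.006], [0.0, 0.007, -1.0]]
contact_force: [-4.4, -1.6, -0.6]
finger_gap: 8.9
time: 7.17
eef_pos: [488.4, 151.6, 239.1]
ee_rot: [[-0.89, -0.456, 0.003], [-0.456, 0.89, -0.005], [-0.0, -0.006, -1.0]]
contact_force: [12.5, -10.7, -22.5]
finger_gap: 8.8
rel -1.6452395179102088 24.099712216201063 182.06172772926703 ang 0.7172256812418907 r 143.6996734141521
shift [-1.64 -2.12  2.26] rows 0.08410630988448124 turn [-0.01  0.    0.  ] t 7.1667 pos [488.39 151.62 239.06] q [  11.68   -4.1   103.91   -0.31   80.08 -105.43] F [ 12.51 -10.75 -22.46] gap 8.798048139365973
0.84 ty -12.9 tz -10.9
0.96 ty -14.1 tz -9.3
1.08 ty -15.1 tz -7.5
1.20 ty -15.9 tz -5.6
1.32 ty -16.5 tz -3.7
1.44 ty -16.8 tz -1.7
1.56 ty -16.9 tz 0.3
1.68 ty -16.7 tz 2.3
1.80 ty -16.3 tz 4.3
1.92 ty -15.7 tz 6.2
```

```bash
python3 -m pendant '[{"wx":0,"wy":0,"wz":0,"tx":-0.5,"ty":-13.5,"tz":-9,"fingers":0},{"wx":0,"wy":0,"wz":0,"tx":-0.5,"ty":-14.5,"tz":-8.5,"fingers":0},{"wx":0,"wy":0,"wz":0,"tx":0,"ty":-15,"tz":-7,"fingers":0},{"wx":0,"wy":0,"wz":0,"tx":0,"ty":-16,"tz":-5.5,"fingers":0},{"wx":0,"wy":0,"wz":0,"tx":0,"ty":-16.5,"tz":-3.5,"fingers":0},{"wx":0,"wy":0,"wz":0,"tx":0,"ty":-17,"tz":-1.5,"fingers":0},{"wx":0,"wy":0,"wz":0,"tx":0,"ty":-17,"tz":0.5,"fingers":0}]'
python3 - <<'E'
from h import *
g=ctrl.get_obs()["eef_pos"]-Z*57-O; a=np.arctan2(g[2]-78,g@Y+75)-np.arctan2(13,140);print("rel",g@X,g@Y,g[2],"ang",a,"r",np.hypot(g[2]-78,g@Y+75));to(bar(a)+Z*57)
A=np.linspace(a,2.15,6)
for a,b in zip(A,A[1:]):
    d=bar(b)-bar(a);print("%.2f ty %.1f tz %.1f"%(b,d@Y,-d[2]))
E
```

```text
time: 7.75
eef_pos: [539.3, 50.7, 280.4]
ee_rot: [[-0.889, -0.457, 0.002], [-0.457, 0.889, -0.003], [-0.001, -0.004, -1.0]]
contact_force: [3.1, 5.0, -17.2]
finger_gap: 9.2
rel -2.3566969390634775 -88.96230649877688 223.43520849307612 ang 1.573914992070065 r 146.10388725899907
shift [-2.35  0.54  5.48] rows 0.14352823011264354 turn [-0.  0.  0.] t 7.75 pos [539.28  50.66 280.44] q [   0.03   -0.98   96.49   -0.17   84.35 -117.15] F [  3.14   4.97 -17.24] gap 9.15223008116508
1.69 ty -16.0 tz 2.5
1.80 ty -15.6 tz 4.3
1.92 ty -15.0 tz 6.1
2.03 ty -14.2 tz 7.7
2.15 ty -13.2 tz 9.3
```

```bash
python3 -m pendant '[{"wx":0,"wy":0,"wz":0,"tx":-1,"ty":-16,"tz":4,"fingers":0},{"wx":0,"wy":0,"wz":0,"tx":-1,"ty":-16,"tz":5.5,"fingers":0},{"wx":0,"wy":0,"wz":0,"tx":0,"ty":-15,"tz":7,"fingers":0},{"wx":0,"wy":0,"wz":0,"tx":0,"ty":-14,"tz":8,"fingers":0},{"wx":0,"wy":0,"wz":0,"tx":0,"ty":-12,"tz":9,"fingers":0},{"wx":0,"wy":0,"wz":0,"tx":0,"ty":0,"tz":0,"fingers":9},{"wx":0,"wy":0,"wz":0,"tx":0,"ty":0,"tz":0,"fingers":50},{"wx":0,"wy":0,"wz":0,"tx":0,"ty":0,"tz":0,"fingers":50},{"wx":0,"wy":0,"wz":0,"tx":0,"ty":0,"tz":0,"fingers":50},{"wx":0,"wy":0,"wz":0,"tx":0,"ty":0,"tz":0,"fingers":50}]'
python3 - <<'E'
from h import *
to(bar(2.2)+Z*57)
print("weak grasp target"); to(O-40*X+Z*150)
E
```

```text
time: 8.58
eef_pos: [577.0, -20.2, 250.8]
ee_rot: [[-0.89, -0.455, 0.004], [-0.455, 0.89, -0.001], [-0.003, -0.003, -1.0]]
contact_force: [0.4, 0.0, 0.0]
finger_gap: 49.9
shift [-1.02  1.31 10.31] rows 0.2504325424976691 turn [-0.  0. -0.] t 8.5833 pos [577.   -20.16 250.85] q [  -7.08    5.54   92.93   -0.03   81.3  -124.15] F [0.41 0.03 0.02] gap 49.932573376804555
weak grasp target
shift [ 39.37 169.42 100.28] rows 4.814739293990393 turn [-0.  0. -0.] t 8.5833 pos [577.   -20.16 250.85] q [  -7.08    5.54   92.93   -0.03   81.3  -124.15] F [0.41 0.03 0.02] gap 49.932573376804555
```

```bash
python3 -m pendant '[{"wx":0,"wy":0,"wz":0,"tx":0,"ty":0,"tz":-25,"fingers":50},{"wx":0,"wy":0,"wz":0,"tx":0,"ty":0,"tz":-30,"fingers":50},{"wx":0,"wy":0,"wz":0,"tx":4,"ty":15,"tz":-5,"fingers":50},{"wx":0,"wy":0,"wz":0,"tx":9,"ty":36,"tz":0,"fingers":50},{"wx":0,"wy":0,"wz":0,"tx":9,"ty":36,"tz":0,"fingers":50},{"wx":0,"wy":0,"wz":0,"tx":9,"ty":36,"tz":0,"fingers":50},{"wx":0,"wy":0,"wz":0,"tx":5,"ty":30,"tz":10,"fingers":50},{"wx":0,"wy":0,"wz":0,"tx":3,"ty":15,"tz":25,"fingers":50},{"wx":0,"wy":0,"wz":0,"tx":0,"ty":0,"tz":35,"fingers":50},{"wx":0,"wy":0,"wz":0,"tx":0,"ty":0,"tz":0,"fingers":50}]'
python3 - <<'E'
from h import *
to(O-40*X+Z*100)
im=ctrl.camera("scene");cv2.imwrite("pics/open.png",im)
c=cv2.resize(im[130:330,280:450],(680,600)[::1],interpolation=cv2.INTER_CUBIC);cv2.imwrite("pics/o2.png",cv2.convertScaleAbs(cv2.resize(im[130:330,280:450],(510,600)),alpha=1.3))
E
```

```text
time: 9.42
eef_pos: [467.1, 116.1, 251.0]
ee_rot: [[-0.89, -0.455, 0.029], [-0.455, 0.891, -0.002], [-0.025, -0.015, -1.0]]
contact_force: [-0.7, -0.5, -2.6]
finger_gap: 50.4
shift [  6.98   0.08 150.84] rows 3.6211243159033626 turn [-0.02  0.03 -0.  ] t 9.4167 pos [467.05 116.08 250.95] q [   8.06  -10.82  108.77   -0.35   80.39 -108.95] F [-0.68 -0.46 -2.64] gap 50.39357245455487
```

View pics/o2.png

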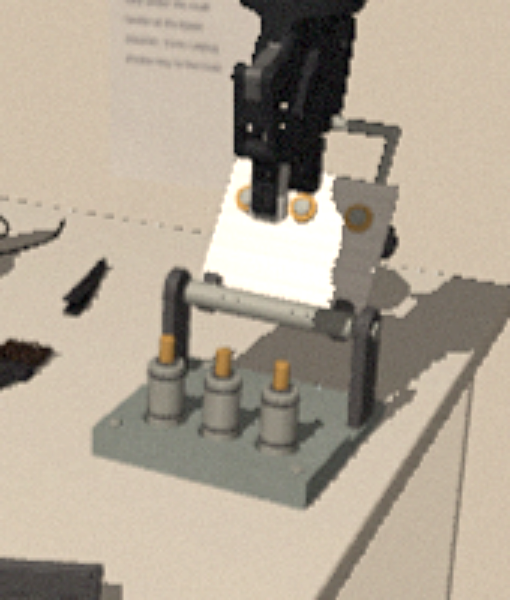

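The head is open against its stop and all three plungers are still standing. Now I descend on the x=-40 plunger.

```bash
python3 -m pendant '[{"wx":-0.02,"wy":0.03,"wz":0,"tx":0,"ty":-1,"tz":15,"fingers":50},{"wx":0,"wy":0,"wz":0,"tx":1.5,"ty":0,"tz":20,"fingers":50},{"wx":0,"wy":0,"wz":0,"tx":1.5,"ty":0,"tz":15,"fingers":50},{"wx":0,"wy":0,"wz":0,"tx":0,"ty":0,"tz":0,"fingers":50},{"wx":0,"wy":0,"wz":0,"tx":0,"ty":0,"tz":0,"fingers":50}]'
python3 - <<'E'
from h import *
to(O-40*X+Z*100)
E
```

```text
time: 9.88
eef_pos: [473.6, 112.9, 216.3]
ee_rot: [[-0.891, -0.454, 0.011], [-0.454, 0.891, 0.004], [-0.012, -0.002, -1.0]]
contact_force: [0.5, 0.8, -0.9]
finger_gap: 49.9
shift [  8.9    3.75 116.16] rows 2.795290898744459 turn [-0.    0.01 -0.  ] t 9.8833 pos [473.57 112.95 216.26] q [   7.3    -7.42  109.46    0.14   77.3  -109.71] F [ 0.55  0.79 -0.85] gap 49.89822527049189
```

```bash
python3 -m pendant '[{"wx":0,"wy":0.01,"wz":0,"tx":5,"ty":2,"tz":5,"fingers":50},{"wx":0,"wy":0.005,"wz":0,"tx":4,"ty":2,"tz":10,"fingers":50},{"wx":0,"wy":0,"wz":0,"tx":0,"ty":0,"tz":20,"fingers":50},{"wx":0,"wy":0,"wz":0,"tx":0,"ty":0,"tz":20,"fingers":50},{"wx":0,"wy":0,"wz":0,"tx":0,"ty":0,"tz":10,"fingers":50}]'
python3 - <<'E'
from h import *
to(O-40*X+Z*100)
E
```

```text
time: 10.3
eef_pos: [469.4, 112.1, 159.3]
ee_rot: [[-0.892, -0.452, 0.013], [-0.452, 0.892, -0.002], [-0.011, -0.008, -1.0]]
contact_force: [0.2, -0.1, -0.1]
finger_gap: 49.9
shift [ 4.11  2.93 59.2 ] rows 1.4249371455007476 turn [-0.01  0.01 -0.  ] t 10.3 pos [469.44 112.07 159.27] q [   7.48   -4.46  113.03   -0.24   70.69 -109.33] F [ 0.15 -0.07 -0.1 ] gap 49.90984219539344
```

```bash
python3 -m pendant '[{"wx":-0.01,"wy":0.01,"wz":0,"tx":3,"ty":2,"tz":5,"fingers":50},{"wx":0,"wy":0.005,"wz":0,"tx":2.5,"ty":1,"tz":15,"fingers":50},{"wx":0,"wy":0.005,"wz":0,"tx":1,"ty":0,"tz":20,"fingers":50},{"wx":0,"wy":0,"wz":0,"tx":0.5,"ty":0,"tz":15,"fingers":50},{"wx":0,"wy":0,"wz":0,"tx":0,"ty":0,"tz":0,"fingers":50}]'
python3 - <<'E'
from h import *
to(O-40*X+Z*100)
E
```

```text
time: 10.72
eef_pos: [460.6, 111.8, 103.1]
ee_rot: [[-0.892, -0.452, -0.013], [-0.452, 0.892, -0.002], [0.012, 0.004, -1.0]]
contact_force: [-0.4, -0.1, -0.9]
finger_gap: 50.0
shift [-4.58 -1.27  3.05] rows 0.1354061845444649 turn [ 0.   -0.01 -0.  ] t 10.7167 pos [460.62 111.76 103.11] q [   7.44    0.11  115.15   -0.     65.46 -109.45] F [-0.35 -0.06 -0.93] gap 49.980122565879796
```

```bash
python3 -m pendant '[{"wx":0,"wy":-0.01,"wz":0,"tx":-3,"ty":-1,"tz":1,"fingers":50},{"wx":0,"wy":0,"wz":0,"tx":-1,"ty":0,"tz":0.5,"fingers":50},{"wx":0,"wy":0,"wz":0,"tx":0,"ty":0,"tz":0,"fingers":0},{"wx":0,"wy":0,"wz":0,"tx":0,"ty":0,"tz":0,"fingers":0},{"wx":0,"wy":0,"wz":0,"tx":0,"ty":0,"tz":0,"fingers":0},{"wx":0,"wy":0,"wz":0,"tx":0,"ty":0,"tz":-1,"fingers":0}]' 40
python3 - <<'E'
from h import *
to(O-40*X+Z*100)
to([670,-90,250])
E
```

```text
time: 11.22
eef_pos: [467.2, 113.2, 107.2]
ee_rot: [[-0.892, -0.452, 0.001], [-0.452, 0.892, 0.004], [-0.003, 0.004, -1.0]]
contact_force: [0.1, -0.6, -1.5]
finger_gap: 23.0
shift [2.06 0.39 7.19] rows 0.17946969108368876 turn [ 0.  0. -0.] t 11.2167 pos [467.24 113.24 107.19] q [   7.36    0.12  114.65    0.27   65.14 -109.65] F [ 0.13 -0.56 -1.54] gap 23.00174934480818
shift [ -89.3  -272.47 -143.52] rows 7.689292809429516 turn [ 0.  0. -0.] t 11.2167 pos [467.24 113.24 107.19] q [   7.36    0.12  114.65    0.27   65.14 -109.65] F [ 0.13 -0.56 -1.54] gap 23.00174934480818
```

```bash
python3 -m pendant '[{"wx":0,"wy":0,"wz":0,"tx":0,"ty":0,"tz":-10,"fingers":0},{"wx":0,"wy":0,"wz":0,"tx":0,"ty":0,"tz":-20,"fingers":0},{"wx":0,"wy":0,"wz":0,"tx":0,"ty":0,"tz":-35,"fingers":0},{"wx":0,"wy":0,"wz":0,"tx":0,"ty":0,"tz":-38,"fingers":0},{"wx":0,"wy":0,"wz":0,"tx":0,"ty":0,"tz":-38,"fingers":0},{"wx":0,"wy":0,"wz":0,"tx":0,"ty":0,"tz":-38,"fingers":0},{"wx":0,"wy":0,"wz":0,"tx":0,"ty":0,"tz":-30,"fingers":0},{"wx":0,"wy":0,"wz":0,"tx":0,"ty":0,"tz":-10,"fingers":0}]'
python3 - <<'E'
from h import *
to([670,-90,330])
E
```

```text
time: 11.88
eef_pos: [462.8, 111.6, 337.6]
ee_rot: [[-0.892, -0.452, -0.006], [-0.452, 0.892, 0.003], [0.004, 0.006, -1.0]]
contact_force: [0.5, 0.1, -0.2]
finger_gap: 22.7
shift [ -93.6  -273.59    5.6 ] rows 6.935552669913748 turn [ 0.01 -0.   -0.  ] t 11.8833 pos [462.79 111.62 337.58] q [   7.25  -12.48  101.14    0.22   91.68 -109.65] F [ 0.52  0.14 -0.18] gap 22.72403953930208
```

```bash
python3 -m pendant '[{"wx":0,"wy":0,"wz":0,"tx":-8,"ty":-20,"tz":0,"fingers":0},{"wx":0,"wy":0,"wz":0,"tx":-12,"ty":-36,"tz":0,"fingers":0},{"wx":0,"wy":0,"wz":0,"tx":-13,"ty":-38,"tz":0,"fingers":0},{"wx":0,"wy":0,"wz":0,"tx":-13,"ty":-38,"tz":0,"fingers":0},{"wx":0,"wy":0,"wz":0,"tx":-13,"ty":-38,"tz":0,"fingers":0},{"wx":0,"wy":0,"wz":0,"tx":-13,"ty":-38,"tz":0,"fingers":0},{"wx":0,"wy":0,"wz":0,"tx":-12,"ty":-38,"tz":0,"fingers":0},{"wx":0,"wy":0,"wz":0,"tx":-8,"ty":-25,"tz":0,"fingers":0},{"wx":0,"wy":0,"wz":0,"tx":0,"ty":0,"tz":0,"fingers":0},{"wx":0,"wy":0,"wz":0,"tx":0,"ty":0,"tz":0,"fingers":0}]'
python3 - <<'E'
from h import *
to([670,-88,122])
E
```

```text
time: 12.72
eef_pos: [675.8, -96.7, 340.5]
ee_rot: [[-0.89, -0.456, 0.001], [-0.456, 0.89, 0.006], [-0.004, 0.005, -1.0]]
contact_force: [-1.4, 1.4, -0.9]
finger_gap: 22.7
shift [  2.     9.3  218.57] rows 5.246432293640371 turn [0.01 0.   0.  ] t 12.7167 pos [675.78 -96.74 340.53] q [ -12.61   19.77   67.25    0.37   93.   -129.74] F [-1.35  1.39 -0.87] gap 22.74179338022811
```

```bash
python3 -m pendant '[{"wx":0,"wy":0,"wz":0,"tx":1,"ty":4,"tz":15,"fingers":0},{"wx":0,"wy":0,"wz":0,"tx":1,"ty":3,"tz":30,"fingers":0},{"wx":0,"wy":0,"wz":0,"tx":0,"ty":1,"tz":35,"fingers":0},{"wx":0,"wy":0,"wz":0,"tx":0,"ty":0,"tz":35,"fingers":0},{"wx":0,"wy":0,"wz":0,"tx":0,"ty":0,"tz":25,"fingers":0},{"wx":0,"wy":0,"wz":0,"tx":0,"ty":0,"tz":15,"fingers":0},{"wx":0,"wy":0,"wz":0,"tx":0,"ty":0,"tz":0,"fingers":0}]'
python3 - <<'E'
from h import *
to([669,-87,115])
E
```

```text
time: 13.3
eef_pos: [666.9, -84.6, 181.4]
ee_rot: [[-0.889, -0.459, 0.002], [-0.459, 0.889, 0.007], [-0.005, 0.005, -1.0]]
contact_force: [0.5, 0.4, -1.4]
finger_gap: 22.7
shift [-0.38 -3.45 66.38] rows 1.5940167029288577 turn [0.01 0.01 0.  ] t 13.3 pos [666.91 -84.57 181.39] q [ -11.78   23.03   79.94    0.43   76.98 -129.18] F [ 0.52  0.4  -1.44] gap 22.747715402087625
```

```bash
python3 -m pendant '[{"wx":0,"wy":0,"wz":0,"tx":0,"ty":-2,"tz":15,"fingers":0},{"wx":0,"wy":0,"wz":0,"tx":0,"ty":-1,"tz":20,"fingers":0},{"wx":0,"wy":0,"wz":0,"tx":0,"ty":0,"tz":18,"fingers":0},{"wx":0,"wy":0,"wz":0,"tx":0,"ty":0,"tz":10,"fingers":0},{"wx":0,"wy":0,"wz":0,"tx":0,"ty":0,"tz":0,"fingers":0}]'
python3 - <<'E'
from h import *
to([669,-87,105])
E
```

```text
time: 13.72
eef_pos: [667.6, -82.8, 121.6]
ee_rot: [[-0.887, -0.462, 0.005], [-0.462, 0.887, 0.007], [-0.008, 0.004, -1.0]]
contact_force: [-0.3, -0.7, -1.0]
finger_gap: 22.6
shift [ 0.84 -4.38 16.53] rows 0.4106078000735351 turn [0.   0.01 0.01] t 13.7167 pos [667.64 -82.85 121.56] q [ -11.64   26.5    82.08    0.48   71.23 -129.32] F [-0.35 -0.72 -1.03] gap 22.622033974036878
```

```bash
python3 -m pendant '[{"wx":0,"wy":0,"wz":0,"tx":0.5,"ty":-3,"tz":6,"fingers":0},{"wx":0,"wy":0,"wz":0,"tx":0,"ty":-1,"tz":6,"fingers":0},{"wx":0,"wy":0,"wz":0,"tx":0,"ty":0,"tz":0,"fingers":0},{"wx":0,"wy":0,"wz":0,"tx":0,"ty":0,"tz":0,"fingers":0}]'
python3 -m pendant '[{"wx":0,"wy":0,"wz":0,"tx":0,"ty":0,"tz":0,"fingers":40},{"wx":0,"wy":0,"wz":0,"tx":0,"ty":0,"tz":0,"fingers":40},{"wx":0,"wy":0,"wz":0,"tx":0,"ty":0,"tz":0,"fingers":40},{"wx":0,"wy":0,"wz":0,"tx":0,"ty":0,"tz":-10,"fingers":40},{"wx":0,"wy":0,"wz":0,"tx":0,"ty":0,"tz":-25,"fingers":40},{"wx":0,"wy":0,"wz":0,"tx":0,"ty":0,"tz":-38,"fingers":40},{"wx":0,"wy":0,"wz":0,"tx":0,"ty":0,"tz":-38,"fingers":40},{"wx":0,"wy":0,"wz":0,"tx":0,"ty":0,"tz":-38,"fingers":40},{"wx":0,"wy":0,"wz":0,"tx":0,"ty":0,"tz":-38,"fingers":40},{"wx":0,"wy":0,"wz":0,"tx":0,"ty":0,"tz":-25,"fingers":40}]'
python3 - <<'E'
from h import *
to(O+Z*320)
E
```

```text
time: 14.05
eef_pos: [671.1, -86.4, 113.6]
ee_rot: [[-0.886, -0.463, 0.01], [-0.463, 0.886, 0.006], [-0.012, 0.001, -1.0]]
contact_force: [0.2, 0.2, -0.6]
finger_gap: 22.7
time: 14.88
eef_pos: [665.5, -87.3, 332.3]
ee_rot: [[-0.886, -0.463, -0.0], [-0.463, 0.886, 0.008], [-0.004, 0.008, -1.0]]
contact_force: [1.3, -0.3, 0.2]
finger_gap: 39.8
shift [ 45.02 269.52  14.22] rows 6.561678823338807 turn [0.01 0.   0.01] t 14.8833 pos [665.48 -87.28 332.35] q [ -12.05   18.08   70.14    0.47   91.89 -129.6 ] F [ 1.27 -0.31  0.17] gap 39.76996117995102
```

Next, the middle-pocket (stiffest) plunger.

```bash
python3 -m pendant '[{"wx":0.01,"wy":0,"wz":0.01,"tx":4,"ty":20,"tz":0,"fingers":50},{"wx":0,"wy":0,"wz":0,"tx":6,"ty":36,"tz":0,"fingers":50},{"wx":0,"wy":0,"wz":0,"tx":7,"ty":39,"tz":0,"fingers":50},{"wx":0,"wy":0,"wz":0,"tx":7,"ty":39,"tz":0,"fingers":50},{"wx":0,"wy":0,"wz":0,"tx":7,"ty":39,"tz":0,"fingers":50},{"wx":0,"wy":0,"wz":0,"tx":7,"ty":39,"tz":0,"fingers":50},{"wx":0,"wy":0,"wz":0,"tx":5,"ty":32,"tz":5,"fingers":50},{"wx":0,"wy":0,"wz":0,"tx":0,"ty":15,"tz":15,"fingers":50},{"wx":0,"wy":0,"wz":0,"tx":0,"ty":0,"tz":25,"fingers":50},{"wx":0,"wy":0,"wz":0,"tx":0,"ty":0,"tz":0,"fingers":50}]'
python3 - <<'E'
from h import *
to(O+Z*103)
E
```

```text
time: 15.72
eef_pos: [508.3, 130.5, 310.3]
ee_rot: [[-0.892, -0.45, 0.045], [-0.45, 0.893, -0.002], [-0.039, -0.022, -0.999]]
contact_force: [-0.6, -1.5, -1.3]
finger_gap: 50.1
shift [ 14.6    8.3  206.71] rows 4.973326731258079 turn [-0.02  0.04 -0.01] t 15.7167 pos [508.28 130.5  310.25] q [   9.09   -6.38   98.58   -0.52   85.27 -107.63] F [-0.64 -1.53 -1.34] gap 50.07149395706155
```

```bash
python3 -m pendant '[{"wx":-0.02,"wy":0.04,"wz":-0.01,"tx":2,"ty":0,"tz":15,"fingers":50},{"wx":0,"wy":0,"wz":0,"tx":3,"ty":0,"tz":30,"fingers":50},{"wx":0,"wy":0,"wz":0,"tx":2,"ty":0,"tz":35,"fingers":50},{"wx":0,"wy":0,"wz":0,"tx":0,"ty":0,"tz":25,"fingers":50},{"wx":0,"wy":0,"wz":0,"tx":0,"ty":0,"tz":10,"fingers":50},{"wx":0,"wy":0,"wz":0,"tx":0,"ty":0,"tz":0,"fingers":50}]'
python3 - <<'E'
from h import *
to(O+Z*103)
E
```

```text
time: 16.22
eef_pos: [507.1, 126.5, 203.9]
ee_rot: [[-0.888, -0.459, 0.012], [-0.459, 0.888, -0.001], [-0.01, -0.006, -1.0]]
contact_force: [0.5, -0.7, 0.1]
finger_gap: 50.3
shift [  4.55   7.37 100.77] rows 2.42540080223676 turn [-0.01  0.01  0.  ] t 16.2167 pos [507.05 126.53 203.85] q [   8.47   -0.98  104.7    -0.15   75.6  -108.82] F [ 0.47 -0.75  0.11] gap 50.300109369203014
```

```bash
python3 -m pendant '[{"wx":-0.01,"wy":0.01,"wz":0,"tx":3,"ty":4,"tz":5,"fingers":50},{"wx":0,"wy":0,"wz":0,"tx":2,"ty":3,"tz":5,"fingers":50},{"wx":0,"wy":0,"wz":0,"tx":0,"ty":0,"tz":15,"fingers":50},{"wx":0,"wy":0,"wz":0,"tx":0,"ty":0,"tz":20,"fingers":50},{"wx":0,"wy":0,"wz":0,"tx":0,"ty":0,"tz":5,"fingers":50},{"wx":0,"wy":0,"wz":0,"tx":0,"ty":0,"tz":0,"fingers":50}]'
python3 - <<'E'
from h import *
to(O+Z*103)
E
```

```text
time: 16.72
eef_pos: [504.6, 131.5, 163.1]
ee_rot: [[-0.889, -0.458, 0.011], [-0.458, 0.889, 0.007], [-0.013, 0.001, -1.0]]
contact_force: [0.3, -0.3, 0.4]
finger_gap: 50.4
shift [ 4.38  1.1  60.04] rows 1.4439271483408178 turn [0.   0.01 0.  ] t 16.7167 pos [504.59 131.55 163.09] q [   8.82    1.41  106.84    0.3    71.08 -108.51] F [ 0.32 -0.25  0.44] gap 50.378711827170925
```

```bash
python3 -m pendant '[{"wx":0,"wy":0.01,"wz":0,"tx":3,"ty":0.5,"tz":5,"fingers":50},{"wx":0,"wy":0,"wz":0,"tx":0,"ty":0.5,"tz":15,"fingers":50},{"wx":0,"wy":0,"wz":0,"tx":0,"ty":0,"tz":20,"fingers":50},{"wx":0,"wy":0,"wz":0,"tx":0,"ty":0,"tz":15,"fingers":50},{"wx":0,"wy":0,"wz":0,"tx":0,"ty":0,"tz":0,"fingers":50}]'
python3 - <<'E'
from h import *
to(O+Z*103)
E
```

```text
time: 17.13
eef_pos: [505.8, 132.1, 114.2]
ee_rot: [[-0.889, -0.458, 0.011], [-0.458, 0.889, 0.003], [-0.011, -0.003, -1.0]]
contact_force: [0.3, -0.3, -1.1]
finger_gap: 49.8
shift [ 5.03  1.26 11.18] rows 0.2955171384117655 turn [-0.    0.01  0.  ] t 17.1333 pos [505.77 132.07 114.24] q [   8.98    5.44  108.29    0.06   65.61 -108.3 ] F [ 0.32 -0.31 -1.09] gap 49.83772172460979
```

```bash
python3 -m pendant '[{"wx":0,"wy":0.01,"wz":0,"tx":3,"ty":-1,"tz":5,"fingers":50},{"wx":0,"wy":0,"wz":0,"tx":2,"ty":-0.5,"tz":4,"fingers":50},{"wx":0,"wy":0,"wz":0,"tx":0,"ty":0,"tz":0,"fingers":30},{"wx":0,"wy":0,"wz":0,"tx":0,"ty":0,"tz":0,"fingers":0},{"wx":0,"wy":0,"wz":0,"tx":0,"ty":0,"tz":0,"fingers":0},{"wx":0,"wy":0,"wz":0,"tx":0,"ty":0,"tz":0,"fingers":0},{"wx":0,"wy":0,"wz":0,"tx":0,"ty":0,"tz":-1,"fingers":0}]' 40
python3 - <<'E'
from h import *
to(O+Z*103)
E
```

```text
time: 17.72
eef_pos: [503.7, 128.8, 110.7]
ee_rot: [[-0.889, -0.458, 0.005], [-0.458, 0.889, -0.001], [-0.004, -0.004, -1.0]]
contact_force: [-0.6, -0.1, -0.5]
finger_gap: 23.8
shift [1.59 3.26 7.66] rows 0.20323231631590313 turn [-0.  0.  0.] t 17.7167 pos [503.71 128.76 110.68] q [   8.75    5.62  108.52   -0.13   65.57 -108.45] F [-0.61 -0.1  -0.47] gap 23.824558128863842
```

```bash
python3 -m pendant '[{"wx":0,"wy":0,"wz":0,"tx":0,"ty":0,"tz":-10,"fingers":0},{"wx":0,"wy":0,"wz":0,"tx":0,"ty":0,"tz":-20,"fingers":0},{"wx":0,"wy":0,"wz":0,"tx":0,"ty":0,"tz":-35,"fingers":0},{"wx":0,"wy":0,"wz":0,"tx":0,"ty":0,"tz":-30,"fingers":0},{"wx":0,"wy":0,"wz":0,"tx":0,"ty":0,"tz":-10,"fingers":0},{"wx":0,"wy":0,"wz":0,"tx":0,"ty":0,"tz":0,"fingers":0}]'
python3 - <<'E'
from h import *
to([400,367,200])
E
```

```text
time: 18.22
eef_pos: [502.1, 128.3, 222.0]
ee_rot: [[-0.889, -0.458, 0.004], [-0.458, 0.889, -0.003], [-0.002, -0.004, -1.0]]
contact_force: [-0.7, 0.6, -1.4]
finger_gap: 23.4
shift [-18.49 259.07  20.98] rows 6.2488103082361635 turn [-0.  0.  0.] t 18.2167 pos [502.11 128.28 222.  ] q [   8.77   -2.25  103.97   -0.19   78.1  -108.45] F [-0.74  0.61 -1.43] gap 23.403274537919394
```

```bash
python3 -m pendant '[{"wx":0,"wy":0,"wz":0,"tx":-2,"ty":20,"tz":0,"fingers":0},{"wx":0,"wy":0,"wz":0,"tx":-3,"ty":36,"tz":0,"fingers":0},{"wx":0,"wy":0,"wz":0,"tx":-3,"ty":39,"tz":0,"fingers":0},{"wx":0,"wy":0,"wz":0,"tx":-3,"ty":39,"tz":0,"fingers":0},{"wx":0,"wy":0,"wz":0,"tx":-3,"ty":39,"tz":0,"fingers":0},{"wx":0,"wy":0,"wz":0,"tx":-3,"ty":39,"tz":0,"fingers":0},{"wx":0,"wy":0,"wz":0,"tx":-2,"ty":30,"tz":0,"fingers":0},{"wx":0,"wy":0,"wz":0,"tx":0,"ty":10,"tz":0,"fingers":0},{"wx":0,"wy":0,"wz":0,"tx":0,"ty":0,"tz":0,"fingers":0},{"wx":0,"wy":0,"wz":0,"tx":0,"ty":0,"tz":0,"fingers":0}]'
python3 - <<'E'
from h import *
to([400,367,125])
E
```

```text
time: 19.05
eef_pos: [398.5, 367.4, 211.2]
ee_rot: [[-0.891, -0.454, 0.002], [-0.454, 0.891, -0.008], [0.002, -0.009, -1.0]]
contact_force: [-0.1, -0.4, -2.0]
finger_gap: 23.4
shift [-1.29 -0.33 86.21] rows 2.06757037723841 turn [-0.01 -0.   -0.  ] t 19.05 pos [398.51 367.44 211.2 ] q [ 37.51   2.35 100.54  -0.47  77.31 -79.38] F [-0.1  -0.37 -2.04] gap 23.370665767504118
```

```bash
python3 -m pendant '[{"wx":-0.01,"wy":0,"wz":0,"tx":-1,"ty":0,"tz":10,"fingers":0},{"wx":0,"wy":0,"wz":0,"tx":0,"ty":0,"tz":25,"fingers":0},{"wx":0,"wy":0,"wz":0,"tx":0,"ty":0,"tz":25,"fingers":0},{"wx":0,"wy":0,"wz":0,"tx":0,"ty":0,"tz":15,"fingers":0},{"wx":0,"wy":0,"wz":0,"tx":0,"ty":0,"tz":5,"fingers":0},{"wx":0,"wy":0,"wz":0,"tx":0,"ty":0,"tz":0,"fingers":0}]'
python3 - <<'E'
from h import *
to([400,367,107])
im=ctrl.camera("scene");cv2.imwrite("pics/t1.png",cv2.convertScaleAbs(cv2.resize(im[250:400,200:350],(600,600),interpolation=cv2.INTER_CUBIC),alpha=1.5))
E
```

```text
time: 19.55
eef_pos: [403.4, 360.2, 124.2]
ee_rot: [[-0.895, -0.447, -0.003], [-0.447, 0.895, 0.001], [0.002, 0.002, -1.0]]
contact_force: [0.2, -0.0, -1.7]
finger_gap: 22.9
shift [ 0.    7.54 17.23] rows 0.4509788101545867 turn [ 0.   -0.   -0.01] t 19.55 pos [403.41 360.25 124.22] q [ 36.27   7.86 104.48   0.13  67.77 -80.31] F [ 0.23 -0.04 -1.68] gap 22.888427758650895
```

View pics/t1.png

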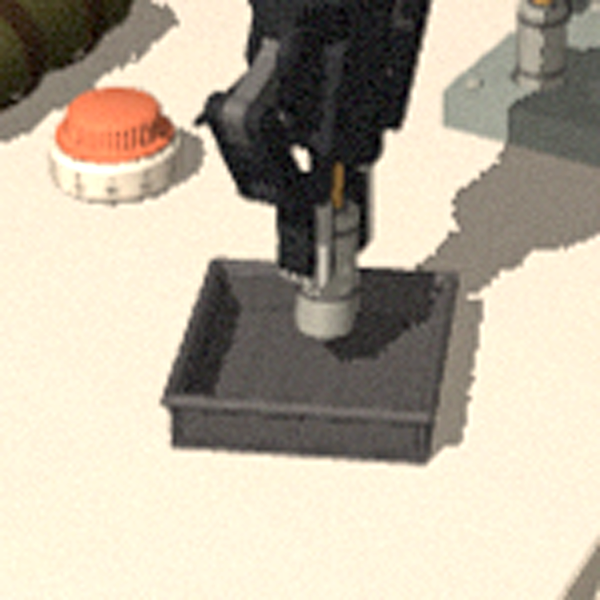

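The plunger hangs upright inside the tray, with its foot at (325,338) in the crop. I'll lower it slowly and watch the force.

```bash
python3 -m pendant '[{"wx":0,"wy":0,"wz":0,"tx":0,"ty":4,"tz":5,"fingers":0},{"wx":0,"wy":0,"wz":0,"tx":0,"ty":2,"tz":5,"fingers":0},{"wx":0,"wy":0,"wz":0,"tx":0,"ty":0,"tz":0,"fingers":0}]'
python3 - <<'E'
from h import *
for z in(10,15,20,25,30): print(z,proj("scene",np.array([403.4-.75*0-7,360.2+9.5,z])))
E
python3 -m pendant '[{"wx":0,"wy":0,"wz":0,"tx":0,"ty":0,"tz":2.5,"fingers":0},{"wx":0,"wy":0,"wz":0,"tx":0,"ty":0,"tz":0,"fingers":0}]'
```

```text
time: 19.85
eef_pos: [402.8, 365.6, 116.3]
ee_rot: [[-0.896, -0.444, 0.0], [-0.444, 0.896, 0.003], [-0.002, 0.002, -1.0]]
contact_force: [0.6, -0.3, -1.3]
finger_gap: 23.4
10 [278.68 340.81]
15 [278.65 338.19]
20 [278.62 335.56]
25 [278.58 332.92]
30 [278.55 330.26]
time: 20.02
eef_pos: [403.4, 366.4, 114.8]
ee_rot: [[-0.896, -0.445, 0.002], [-0.445, 0.896, 0.004], [-0.004, 0.003, -1.0]]
contact_force: [0.6, 0.2, -1.5]
finger_gap: 23.7
```

```bash
for i in 1; do :; done; python3 -m pendant '[{"wx":0,"wy":0,"wz":0,"tx":0,"ty":0,"tz":4,"fingers":0},{"wx":0,"wy":0,"wz":0,"tx":0,"ty":0,"tz":0,"fingers":0}]'; python3 -m pendant '[{"wx":0,"wy":0,"wz":0,"tx":0,"ty":0,"tz":1.5,"fingers":0},{"wx":0,"wy":0,"wz":0,"tx":0,"ty":0,"tz":0,"fingers":0}]'
```

```text
time: 20.18
eef_pos: [403.8, 367.1, 111.5]
ee_rot: [[-0.895, -0.445, 0.004], [-0.445, 0.895, 0.005], [-0.006, 0.003, -1.0]]
contact_force: [-0.2, -0.7, -1.5]
finger_gap: 23.5
time: 20.35
eef_pos: [403.9, 367.3, 110.1]
ee_rot: [[-0.895, -0.446, 0.004], [-0.445, 0.895, 0.006], [-0.006, 0.003, -1.0]]
contact_force: [-0.5, 0.1, -1.8]
finger_gap: 23.8
```

```bash
python3 -m pendant '[{"wx":0,"wy":0,"wz":0,"tx":0,"ty":0,"tz":1.5,"fingers":0},{"wx":0,"wy":0,"wz":0,"tx":0,"ty":0,"tz":0,"fingers":0}]'; python3 -m pendant '[{"wx":0,"wy":0,"wz":0,"tx":0,"ty":0,"tz":1.5,"fingers":0},{"wx":0,"wy":0,"wz":0,"tx":0,"ty":0,"tz":0,"fingers":0}]'
```

```text
time: 20.52
eef_pos: [404.0, 367.5, 108.6]
ee_rot: [[-0.895, -0.446, 0.004], [-0.446, 0.895, 0.006], [-0.007, 0.003, -1.0]]
contact_force: [0.3, -0.5, -1.1]
finger_gap: 23.5
time: 20.68
eef_pos: [404.0, 367.5, 107.0]
ee_rot: [[-0.895, -0.446, 0.005], [-0.446, 0.895, 0.006], [-0.007, 0.003, -1.0]]
contact_force: [-0.6, -1.0, -1.5]
finger_gap: 23.4
```

```bash
python3 -m pendant '[{"wx":0,"wy":0,"wz":0,"tx":0,"ty":0,"tz":1.2,"fingers":0},{"wx":0,"wy":0,"wz":0,"tx":0,"ty":0,"tz":0,"fingers":0}]'; python3 -m pendant '[{"wx":0,"wy":0,"wz":0,"tx":0,"ty":0,"tz":1.2,"fingers":0},{"wx":0,"wy":0,"wz":0,"tx":0,"ty":0,"tz":0,"fingers":0}]'; python3 - <<'E'
from h import *
im=ctrl.camera("scene");cv2.imwrite("pics/t2.png",cv2.convertScaleAbs(cv2.resize(im[280:380,230:330],(500,500),interpolation=cv2.INTER_CUBIC),alpha=1.5))
E
```

```text
time: 20.85
eef_pos: [404.1, 367.5, 105.7]
ee_rot: [[-0.895, -0.446, 0.005], [-0.446, 0.895, 0.006], [-0.007, 0.003, -1.0]]
contact_force: [-0.9, -0.5, -0.9]
finger_gap: 23.2
time: 21.02
eef_pos: [404.3, 367.7, 104.8]
ee_rot: [[-0.895, -0.446, 0.005], [-0.446, 0.895, 0.006], [-0.007, 0.003, -1.0]]
contact_force: [-0.1, 0.1, 0.5]
finger_gap: 23.6
```

View pics/t2.png

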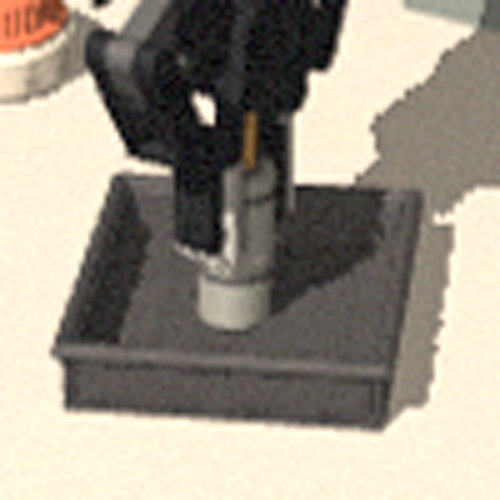

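The foot at (233,322) meets its shadow and the vertical force rose by 2 N, so it has touched down. I'll release and go straight up, then away.

```bash
python3 -m pendant '[{"wx":0,"wy":0,"wz":0,"tx":0,"ty":0,"tz":0.3,"fingers":24},{"wx":0,"wy":0,"wz":0,"tx":0,"ty":0,"tz":0,"fingers":32},{"wx":0,"wy":0,"wz":0,"tx":0,"ty":0,"tz":0,"fingers":50},{"wx":0,"wy":0,"wz":0,"tx":0,"ty":0,"tz":0,"fingers":50},{"wx":0,"wy":0,"wz":0,"tx":0,"ty":0,"tz":-10,"fingers":50},{"wx":0,"wy":0,"wz":0,"tx":0,"ty":0,"tz":-25,"fingers":50},{"wx":0,"wy":0,"wz":0,"tx":0,"ty":0,"tz":-38,"fingers":50},{"wx":0,"wy":0,"wz":0,"tx":0,"ty":0,"tz":-38,"fingers":50},{"wx":0,"wy":0,"wz":0,"tx":0,"ty":0,"tz":-38,"fingers":50},{"wx":0,"wy":0,"wz":0,"tx":0,"ty":0,"tz":-30,"fingers":50}]'
python3 -m pendant '[{"wx":0,"wy":0,"wz":0,"tx":0,"ty":20,"tz":0,"fingers":50},{"wx":0,"wy":0,"wz":0,"tx":0,"ty":36,"tz":0,"fingers":50},{"wx":0,"wy":0,"wz":0,"tx":0,"ty":36,"tz":0,"fingers":50},{"wx":0,"wy":0,"wz":0,"tx":0,"ty":36,"tz":0,"fingers":50},{"wx":0,"wy":0,"wz":0,"tx":0,"ty":36,"tz":0,"fingers":50},{"wx":0,"wy":0,"wz":0,"tx":0,"ty":30,"tz":0,"fingers":50},{"wx":0,"wy":0,"wz":0,"tx":0,"ty":10,"tz":0,"fingers":50},{"wx":0,"wy":0,"wz":0,"tx":0,"ty":0,"tz":0,"fingers":50},{"wx":0,"wy":0,"wz":0,"tx":0,"ty":0,"tz":0,"fingers":50}]'
python3 - <<'E'
from h import *
im=ctrl.camera("top");a=cv2.resize(im[150:350,220:490],(800,593),interpolation=cv2.INTER_CUBIC);cv2.imwrite("pics/e1.png",cv2.convertScaleAbs(a,alpha=1.6,beta=10))
im=ctrl.camera("scene");cv2.imwrite("pics/e2.png",im[:,:])
E
```

```text
time: 21.9
eef_pos: [398.9, 363.0, 283.2]
ee_rot: [[-0.895, -0.445, -0.01], [-0.445, 0.895, -0.005], [0.011, -0.0, -1.0]]
contact_force: [0.7, 0.0, 0.3]
finger_gap: 50.0
time: 22.65
eef_pos: [308.5, 554.9, 306.6]
ee_rot: [[-0.897, -0.442, 0.011], [-0.442, 0.897, 0.013], [-0.016, 0.007, -1.0]]
contact_force: [-0.8, 0.2, -0.3]
finger_gap: 49.9
```

View pics/e1.png

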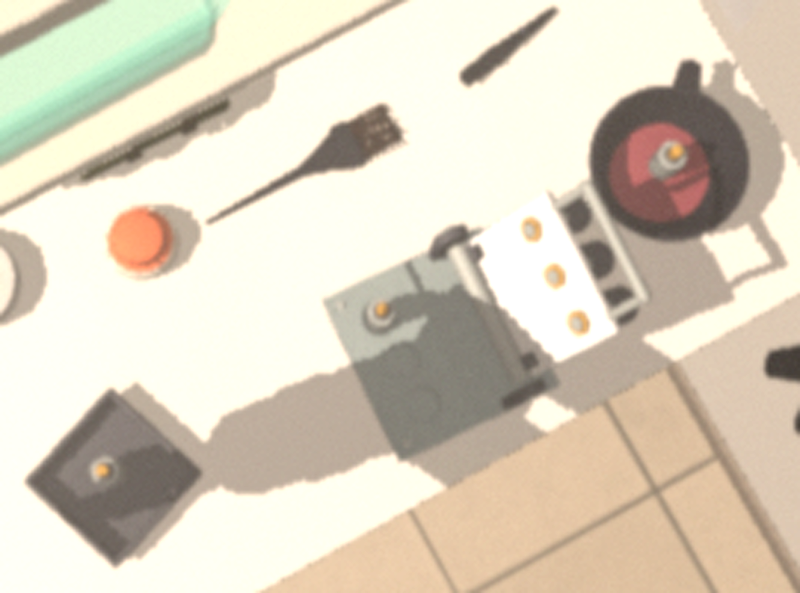

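View pics/e2.png

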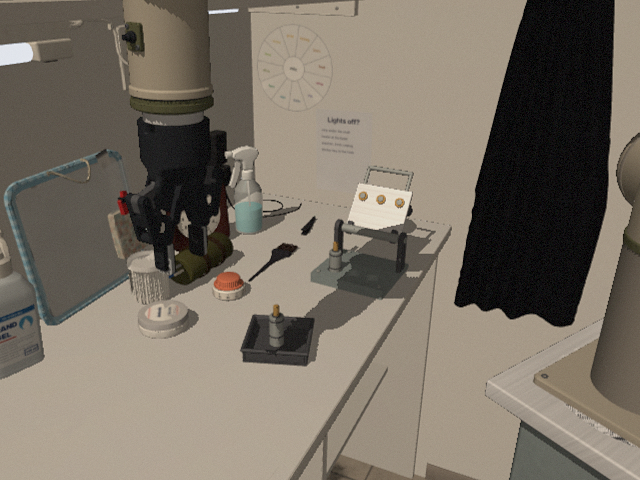

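The final views show the weakest plunger standing in the bowl (crop 670,158) and the stiffest upright in the tray (crop 103,468). The middle one is upright in its own pocket (crop 380,310), the head is open, and the bystanders haven't moved. Handing in.

```bash
python3 -c "
from station import ctrl
print(ctrl.finish_job())"
```

```text
the job is handed in; nothing more can be done
None
```

The job is handed in at about 22.7 s of the 72 s allowed; the hand-in gives no verdict.

- **Test:** I swung the head shut by its bar handle until it met its stop. With the gripper clear, the weights stood about 5 mm apart in height, which made the middle pocket's plunger the stiffest, the x = -40 one the weakest, and the x = +40 one the middle.
- **Head:** I swung it back and released it at about 2.1 rad. It stayed open on its stop in every later picture.
- **Plungers:** The last two pictures show the weakest standing in the level bowl. The stiffest is upright inside the tray, near its centre, and the middle one is upright in its own pocket.
- **Bystanders:** The timer, brush, clip and jar look unmoved in the pictures; I did not measure their positions again.
- **Forces:** The highest reading was about 50 N at the tool, as the head met its stop. That is under the 120 N wrist limit, and the load was on the fingers, which the 40 N limit for the arm and gripper body does not name. I had not planned to press that hard.

No check failed or disagreed. I did not measure the head angle directly: it comes from the tool position while gripping the bar and from the pictures afterwards.

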